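Park the bent probe in its notched cradle

ROBOT

A 6-joint arm with a two-finger parallel gripper is mounted at the origin on a cart in front of the work surface, level with it; the furniture and walls round the work are solid. World frame = base frame: x ahead of the robot, y to its left, z up, the work surface at z = 0. Lengths are in m, angles in rad, forces in N, time in s.
With the tool pointing down it reaches from about 0.3 to 0.775 m from the base axis. Payload 14.6 kg.
Tool frame: the origin (TCP) lies between the finger pads; the fingertips stand 14 mm ahead of it and the grasp point (between the pads) lies 5 mm behind it; z points along the fingers, y is the line along which they close (so a half turn about z gives the same grasp; the last joint's range is limited). The gripper opens to 94 mm and grips with 3 to 60 N. Pads are 16 mm wide; open, the fingers measure 119 mm over their backs; the gripper's body (75 mm by 177 mm) begins 78 mm behind the grasp point.
Start: joints at [1.099, 0.3, 1.521, -0, 1.321, -0.067], TCP at [0.217, 0.506, 0.199] pointing down, gripper open.
Joint ranges: [-3.03, 3.03], [-0.79, 2.21], [0.23, 2.52], [-1.04, 4.18], [0, 3.07], [-2.55, 2.55]. Speed limits (rad/s): [2.22, 2.22, 2.57, 3.14, 3.14, 3.14].

INTERFACE

Orientations are given as [roll, pitch, yaw] about the fixed x, y, z axes, in that order (R = Rz(yaw) Ry(pitch) Rx(roll)).
In Python, from station import ctrl gives the robot as it stands. The module is installed in compiled form; this text tells all that it offers.
- The arm moves only by the tool move_arm, never from a script. Its argument "targets" is a list of rows, each a list of 7 numbers: the opening, from -1 (shut) to 1 (fully open), then the shift along the tool's x, y, z in units of 50 mm (1.0 is 50 mm), then the turn, a rotation vector about the tool's x, y, z in rad. A call has 1 to 12 rows; each row is the pose to reach, as a shift and turn from the pose commanded when the call began, along the tool's axes at that moment; what a row does not reach only later rows make up. A row lasts 1/10 s, in which the tool goes at most 50 mm and 8.59 degrees, less where a joint would pass 70% of its speed; a pose out of reach is approached as far as the arm can. A call with a gripper value outside its range is refused whole. The fingers move at their own pace and stop on an object; "grip_force" is the grip in N (left out, the last holds). Time passes only in rows, so rows that repeat a pose let the fingers close. It gives the time, the measured TCP pose, the force, the opening and the grip force at its end, in the units of the state.
- ctrl.get_obs(): the state, without advancing time (a new reading comes with each control period).
- ctrl.camera(name): name is "scene" or "top"; returns (picture, depth): 420x560x3 uint8, red, green, blue; 420x560 float32, m along the optical axis (not along the pixel's ray), 0 where there is no reading.
- ctrl.camera_params(name): a dict with "intrinsics" (3x3 intrinsics, pixels), "k1" (the pictures are not rectified: a ray, as slopes to the right and down, at radius r is drawn at 1 + k1 r^2 times it, then the intrinsics apply), "rvec" (rotation vector, rad) and "tvec" (3), from world to camera coordinates, as OpenCV has them. Camera axes: x right, y down, z forward; pixel columns grow to the right and rows downward; lengths in m; the calibration is good to about 2 mm. A picture is of the moment at which its call begins. camera_params takes no time and is no camera call.
- ctrl.hand_in(): hands the job in; it is judged then, once.
Trained networks look in the newest picture that a camera, given by its name, has taken for a name from the list of things; names that differ only in an ending like _2 or _b are one class to them, and where a whole thing is asked for, a point or a joint stands for the part that bears it (a point fixed in the world has none). Each returns a list of dicts, best first, with "score" (0 to 1); they miss things now and then, are a little off and sometimes report something else, mostly with a low value. They report only what shows in the picture. A call takes as long as a camera call.
- ctrl.cut_out(camera, target): "region" (420x560 bool, what is visible of it) and "point" ([column, row] in pixels, amid what is visible of it).
- ctrl.tip_of(camera, target): "point" ([column, row] in pixels: a listed point, or the origin of a listed thing).
The state is a dict: "time_s": time; "qpos": joint angles; "joint_vel": joint speeds; "tau": joint torques, N m; "ee_pos": TCP position; "eef_rot": TCP orientation; "force": force on the tool from outside, world axes, zero at the start; "moment": the same for the moment, N m; "grip_width": finger opening in m; "grip_force": force on a finger pad.
Only numpy, scipy, OpenCV 4.12 (cv2) and the standard library are available. Lean on these libraries where they do the work, as an engineer would, in place of code of your own. Each camera call takes 0.05 s, during which the arm holds its last target. There are 200 camera calls.

TASK

Park the bent steel sampling probe in its cradle: turn it so that the end of its long leg lies down in the notch beside the red swing keeper, the end of its short leg lies down in the other notch and the bend rests on the round post between them. Then swing the keeper fully shut across the long leg and let go. Do not drop the probe, and leave the other things on the bench where they are.

Things in the scene. Friction and masses are not known exactly. Their poses are not given: they have to be found in the camera images.
- probe_grip (a point): Middle of the ribbed blue sleeve (44 mm long, 16 mm across) on the probe's long leg, on the tube's axis, 60 mm from the corner, 7 mm above the bench at the start; grip here, across the tube. x: along the long leg to its free end; z: up, square to the bend's plane; the short leg is on the -y side. In this frame, mm: corner (-60, 0, 0), long end (80, 0, 0), short end (-79.4, -72.4, 0).
- probe_long_end (a point): Tip of the probe's long leg, on its axis (plain steel with a dark band near it); axes as probe_grip.
- probe_short_end (a point): Tip of the probe's short leg, on its axis; axes as probe_grip.
- cradle_middle (a point): Where probe_grip lies, with the same axes, when the probe is seated: 42 mm above the bench. In this frame, mm, the long notch is centred at (58, 0), the short notch at (-74, -53), the rest post at (-57, -5). Under the sleeve there is only the base plate, so fingers can reach past the tube.
- long_seat (a point): Where the tip of the long leg lies when the probe is seated; on the axis of the long notch, 22 mm beyond its centre; axes as cradle_middle.
- short_seat (a point): Where the tip of the short leg lies when the probe is seated; on the axis of the short notch, 20 mm beyond its centre.
- keeper (a joint): Angle of the red swing keeper, a level bar 14 mm wide on an upright pivot on the -y side of the long notch. 0 = fully shut (stop): bar straight across the long notch, along cradle +y, 6 mm above the tube. It grows as the bar opens, clockwise from above, to 2.0 (stop); at 1.57 it points along cradle +x. Starts open; light drag (0.5 N at the knob), stays where left.
- keeper_knob (a point): Middle of the free part of the yellow upright knob (16 mm diameter) at the end of the keeper, 66 mm from the pivot axis, 74 mm above the bench; the knob stands from 61 mm (top of the bar) to 85 mm above the bench.
- keeper_pivot (a point): Point on the keeper's pivot axis at the height of the middle of the knob, in the cradle at (58, -32) mm in the cradle_middle frame.
- bottle: Clear reagent bottle with blue cap, 56 mm across, 115 mm tall, standing behind the work; origin under its centre; it is a bystander to be left where it is
- marker_b: White and red marker pen, 135 mm long, 17 mm thick, lying behind the work; origin under its centre; it is a bystander to be left where it is
- timer: Light-grey bench timer with three buttons, 68x62x18 mm, lying behind the cradle on the right; origin under its centre; it is a bystander to be left where it is
- probe: The bent steel probe: round tube 14 mm across, about 0.15 kg, lying flat on the bench; long leg 140 mm and short leg 75 mm from the corner where their axes cross, inside angle 105 degrees, bend radius 22 mm. Origin on its underside, 7 mm below probe_grip, same axes; centre of mass about 20 mm from there.
- cradle: Fixed to the bench: grey L-shaped base plate 8 mm thick, two white V-notch posts (notch 31 mm wide at its mouth, 22 mm deep, 20 mm long, sides 55 degrees steep, rims 52 mm above the bench) and a round rest post (22 mm across, black top 35 mm above the bench) under the bend. A tall instrument stands to its right. Origin on the bench, 42 mm below cradle_middle, same axes.

How it is judged:
By the outcome, as a careful person would: the job done as asked, in the order asked, and still so for the second after the job is handed in, with the robot touching nothing.
It also fails if it takes over 59 s, if anything falls off the work surface, if the arm or the gripper's body presses on something with over 40 N, if the wrist force passes 120 N, or if a joint passes its speed limit or range.

## Working session

There is one attempt and no reset: what is moved stays moved. The work goes in short steps, Python scripts to look and compute and a tool call to move; the robot and the scene stay as the last step left them, time stands still between calls to the robot, and variables do not carry over. Pictures are saved under pics/ and viewed, at most 10 in all, crops included, and the job is handed in when it is done.

Besides the shell and the picture viewer there is one more tool, called after "Emit:" by a JSON object that holds its "name" and its "arguments". move_arm: Moves the arm, as the interface text tells. Its arguments: {"type":"object","properties":{"targets":{"type":"array"},"grip_force":{"type":"number"}},"required":["targets"]}

```bash
mkdir -p pics
cat > h.py <<'E'
import numpy as np, cv2
from scipy.spatial.transform import Rotation as R
from station import ctrl
def ray(cam,px):
    p=ctrl.camera_params(cam);K=np.array(p["intrinsics"]);k=p["k1"]
    n=cv2.undistortPoints(np.array([[px]],float),K,np.array([k,0,0,0,0.]))[0,0]
    M=R.from_rotvec(np.ravel(p["rvec"])).as_matrix();t=np.ravel(p["tvec"])
    return -M.T@t, M.T@np.array([n[0],n[1],1.])
def at_z(cam,px,z):
    o,d=ray(cam,px);return o+d*(z-o[2])/d[2]
def at_depth(cam,px,dep):
    o,d=ray(cam,px);c,r=int(round(px[0])),int(round(px[1]))
    w=dep[max(r-2,0):r+3,max(c-2,0):c+3];w=w[w>0]
    return o+d*np.median(w) if w.size else None
def proj(cam,P):
    p=ctrl.camera_params(cam)
    return cv2.projectPoints(np.array(P,float).reshape(-1,1,3),np.ravel(p["rvec"]),np.ravel(p["tvec"]),np.array(p["intrinsics"]),np.array([p["k1"],0,0,0,0.]))[0][:,0]
E
cat > look.py <<'E'
from h import *
np.set_printoptions(precision=4,suppress=True)
Z=dict(probe_grip=.007,probe_long_end=.007,probe_short_end=.007,cradle_middle=.042,long_seat=.042,short_seat=.042,keeper_knob=.074,keeper_pivot=.074,bottle=0,marker_b=0,timer=0)
for cam in("scene","top"):
    im,d=ctrl.camera(cam);cv2.imwrite(f"pics/{cam}0.png",im[:,:,::-1])
    for n,z in Z.items():
        for x in ctrl.tip_of(cam,n)[:2]:
            print(cam,n,round(x["score"],2),np.round(x["point"],1),at_z(cam,x["point"],z),at_depth(cam,x["point"],d))
o=ctrl.get_obs();print(o["time_s"],o["ee_pos"],o["eef_rot"],o["qpos"],o["force"])
E
python3 look.py
```

```text
scene probe_grip 0.78 [232.4 238.5] [0.5144 0.4202 0.007 ] [0.5104 0.4146 0.0128]
scene probe_grip 0.6 [273.2 273.7] [0.5035 0.2694 0.007 ] [0.5026 0.2684 0.0084]
scene probe_long_end 0.86 [247.  264.2] [0.4826 0.3304 0.007 ] [ 0.4877  0.337  -0.001 ]
scene probe_short_end 0.95 [188.7 232.4] [0.4535 0.512  0.007 ] [ 0.4584  0.5213 -0.0013]
scene probe_short_end 0.59 [245.1 248.6] [0.5127 0.3721 0.007 ] [0.4602 0.3039 0.084 ]
scene cradle_middle 0.77 [310.1 262.3] [0.5571 0.2141 0.042 ] [0.5847 0.237  0.0075]
scene long_seat 0.92 [273.9 273.3] [0.482  0.2441 0.042 ] [0.5042 0.2679 0.0088]
scene short_seat 0.97 [332.2 233.2] [0.6626 0.2419 0.042 ] [ 0.7041  0.2719 -0.0002]
scene short_seat 0.72 [279.8 247.6] [0.5443 0.2907 0.042 ] [ 0.577   0.3243 -0.    ]
scene keeper_knob 0.87 [247.6 251.3] [0.4653 0.303  0.074 ] [0.4623 0.2991 0.0784]
scene keeper_pivot 0.7 [277.  250.3] [0.5096 0.2633 0.074 ] [0.5186 0.2727 0.0622]
scene bottle 0.58 [338. 226.] [0.7359 0.2795 0.    ] [0.7211 0.2691 0.0142]
scene marker_b 0.78 [298.  214.3] [0.7003 0.3827 0.    ] [ 0.7004  0.3828 -0.0002]
scene mark
[... 696 characters left out ...]
[0.4671 0.3105 0.086 ]
top short_seat 0.74 [332.7 182.4] [0.6614 0.2508 0.042 ] [0.6665 0.2475 0.0089]
top keeper_knob 0.78 [302.5 275.5] [0.4674 0.3113 0.074 ] [0.468  0.3117 0.0853]
top keeper_pivot 0.72 [326.7 254.5] [0.5103 0.2637 0.074 ] [0.5102 0.2628 0.0633]
top keeper_pivot 0.42 [346.9 235.5] [0.5493 0.2236 0.074 ] [0.5516 0.2151 0.0091]
top bottle 0.9 [313.8 151.5] [0.736  0.2896 0.    ] [0.7181 0.2941 0.081 ]
top marker_b 0.8 [268.3 159.3] [0.7157 0.3899 0.    ] [0.7125 0.3891 0.0158]
top timer 0.61 [364.8 145.3] [0.7534 0.1761 0.    ] [0.7493 0.179  0.017 ]
1.2 [0.2166 0.5055 0.1993] [3.1415 0.     2.7368] [ 1.0994  0.2999  1.521  -0.      1.3207 -0.0666] [ 0.0906 -0.0336 -0.3456]
```

View pics/top0.png

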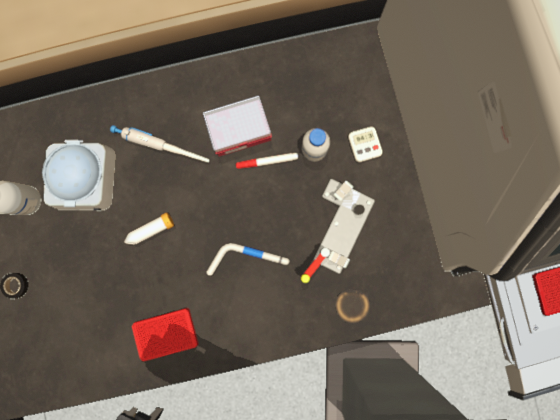

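View pics/scene0.png

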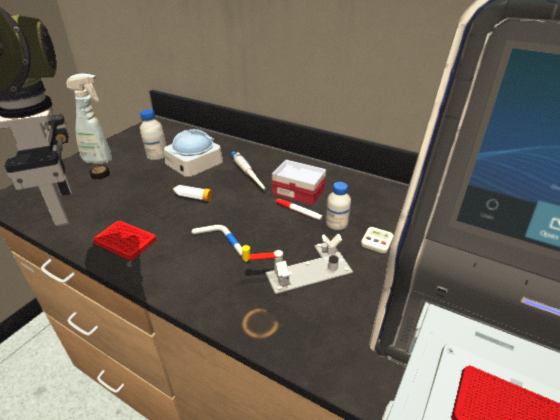

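The top view shows the probe with its corner at (230,248), sleeve at (254,252) and long end at (288,261). The cradle runs from the long notch (332,262) to the short notch (335,190), with its post at (359,209). The open keeper runs from the pivot (325,254) to the knob (305,278). The scene view agrees, though the knob partly hides the long end at (246,256).

```bash
cat > fit.py <<'E'
from h import *
from scipy.optimize import least_squares
np.set_printoptions(precision=4,suppress=True)
PR=dict(probe_grip=(0,0),probe_long_end=(.08,0),probe_short_end=(-.0794,-.0724))
CR=dict(cradle_middle=(0,0,.042),long_seat=(.08,0,.042),short_seat=(-.0794,-.0724,.042),keeper_pivot=(.058,-.032,.074))
def T(p,l): 
    c,s=np.cos(p[2]),np.sin(p[2]);l=np.atleast_2d(l);return np.c_[p[0]+c*l[:,0]-s*l[:,1],p[1]+s*l[:,0]+c*l[:,1]]
def obs(names,cams=("scene","top"),n=1):
    L=[]
    for cam in cams:
        for k in names:
            for x in ctrl.tip_of(cam,k)[:1]: L.append((cam,k,np.array(x["point"]),x["score"]))
    return L
def fit(L,model,zs,x0):
    def res(p):
        out=[]
        for cam,k,px,s in L:
            m=model[k];w=[*T(p,m[:2])[0], m[2] if len(m)>2 else zs]
            out.append((proj(cam,w)[0]-px)*s)
        return np.ravel(out)
    r=least_squares(res,x0,loss="soft_l1",f_scale=1.5);
    for (cam,k,px,s),e in zip(L,res(r.x).reshape(-1,2)): print(cam,k,e)
    return r.x
E
cat > s1.py <<'E'
from fit import *
ims={}
for c in("scene","top"): ims[c],_=ctrl.camera(c)
p=fit(obs(PR),PR,.007,[.512,.417,-1.8]);print("probe",p,np.degrees(p[2]))
c=fit(obs(CR),CR,0,[.549,.209,2.6]);print("cradle",c,np.degrees(c[2]))
k=[at_z(cm,ctrl.tip_of(cm,"keeper_knob")[0]["point"],.074) for cm in("scene","top")];k=np.mean(k,0)
pv=T(c,(.058,-.032))[0];a=np.arctan2(*(k[:2]-pv)[::-1]);print("knob",k,np.linalg.norm(k[:2]-pv),"ang",(c[2]+np.pi/2-a)%(2*np.pi))
V=[]
for cm,x0,y0,w,h in(("top",195,165,190,130),("scene",180,210,190,90)):
    im=cv2.resize(ims[cm][y0:y0+h,x0:x0+w,::-1],None,fx=4,fy=4,interpolation=cv2.INTER_CUBIC)
    def ln(ps,col):
        q=((proj(cm,ps)-[x0,y0]+.5)*4).astype(int)
        cv2.polylines(im,[q.reshape(-1,1,2)],False,col,1)
    ln(np.c_[T(p,[(.08,0),(-.06,0),(-.0794,-.0724)]),[.007]*3],(0,255,0))
    ln(np.c_[T(c,[(.08,0),(-.06,0),(-.0794,-.0724)]),[.042]*3],(255,0,255))
    t=np.linspace(0,6.28,30)
    ln(np.c_[T(c,np.c_[-.057+.011*np.cos(t),-.005+.011*np.sin(t)]),.035+0*t],(255,255,0))
    ln(np.c_[T(c,np.c_[.058+.01*np.array([-1,1,1,-1,-1]),.0155*np.array([-1,-1,1,1,-1])]),.052+np.zeros(5)],(0,255,255))
    V.append(im)
cv2.imwrite("pics/ov_top.png",V[0]);cv2.imwrite("pics/ov_scene.png",V[1])
_,d=ctrl.camera("top")   # right instrument extent
v,u=np.mgrid[0:420:6,0:560:6];pts=[(at_depth("top",(a,b),d)) for a,b in zip(u.ravel(),v.ravel())]
P=np.array([q for q in pts if q is not None]);q=P[(P[:,0]>.3)&(P[:,0]<.8)&(P[:,1]<.2)&(P[:,2]>.1)]
for x in np.arange(.35,.8,.1):
    s=q[abs(q[:,0]-x)<.05]; print(x,s[s[:,1].argmax()] if len(s) else None)
E
python3 s1.py
```

```text
scene probe_grip [-0.8773  1.1422]
scene probe_long_end [ 0.9962 -2.4577]
scene probe_short_end [1.2215 0.243 ]
top probe_grip [ 0.6483 -0.601 ]
top probe_long_end [-3.6719  1.8682]
top probe_short_end [0.8722 0.4115]
probe [ 0.5099  0.4177 -1.7997] -103.11802381471396
scene cradle_middle [-1.6371 -0.6354]
scene long_seat [ 0.1695 -3.3512]
scene short_seat [-1.3615  0.1548]
scene keeper_pivot [-0.3625 -0.2729]
top cradle_middle [ 1.3492 -1.0848]
top long_seat [0.6345 0.5724]
top short_seat [0.8516 0.8459]
top keeper_pivot [ 0.8447 -0.9365]
cradle [0.5566 0.2117 2.7139] 155.49644023278813
knob [0.4664 0.3102 0.074 ] 0.06800177828058639 ang 1.8728444433869011Traceback (most recent call last):
  File "s1.py", line 22, in <module>
    v,u=np.mgrid[0:420:6,0:560:6];pts=[(at_depth("top",(a,b),d)) for a,b in zip(u.ravel(),v.ravel())]
                                        ~~~~~~~~^^^^^^^^^^^^^^^
  File "h.py", line 12, in at_depth
    o,d=ray(cam,px);c,r=int(round(px[0])),int(round(px[1]))
        ~~~^^^^^^^^
  File "h.py", line 5, in ray
    p=ctrl.camera_params(cam);K=np.array(p["intrinsics"]);k=p["k1"]
ValueError: time passes only in moves, steps and waits
```

View pics/ov_top.png

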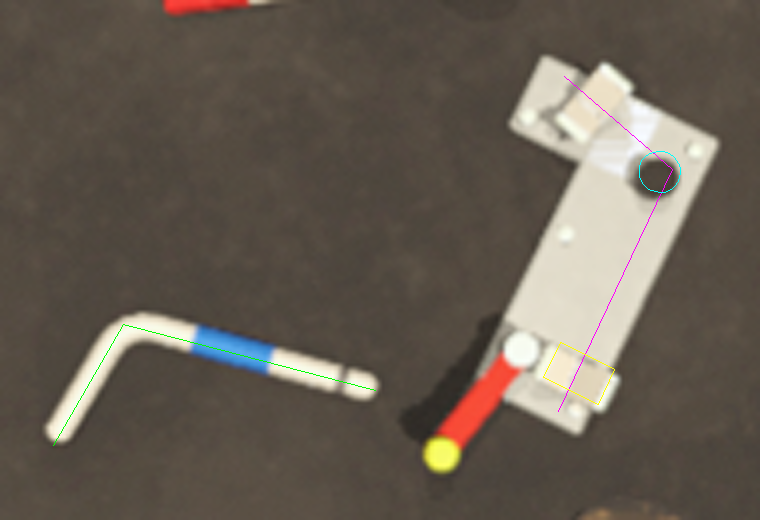

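View pics/ov_scene.png

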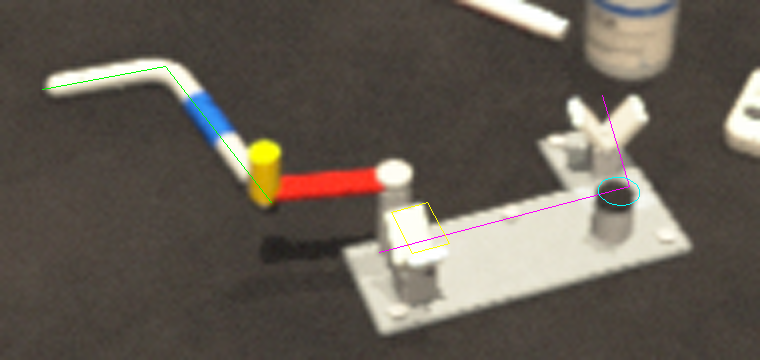

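```bash
cat > s2.py <<'E'
from fit import *
M=dict(post=(-.057,-.005,.035),ln=(.058,0,.052),sn=(-.074,-.053,.052),pv=(.058,-.032,.064))
tp=lambda x,y:np.array([195+x/4-.5,165+y/4-.5]); sc=lambda x,y:np.array([180+x/4-.5,210+y/4-.5])
t=[("top","post",tp(655,176),1),("top","ln",tp(578,376),1),("top","sn",tp(595,102),1),("top","pv",tp(521,350),1)]
s=[("scene","post",sc(616,186),1),("scene","sn",sc(607,105),1),("scene","pv",sc(394,169),1)]
for L in(t,s,t+s): c=fit(L,M,0,[.55,.21,2.6]);print("cradle",c,np.degrees(c[2]))
P=dict(g=(0,0,.007),l=(.08,0,.007),s=(-.0794,-.0724,.007))
t=[("top","g",tp(232,349),1),("top","l",tp(377,387),1),("top","s",tp(57,438),1)]
s=[("scene","g",sc(211,119),1),("scene","s",sc(46,86),1)]
for L in(t,s,t+s): p=fit(L,P,0,[.51,.417,-1.8]);print("probe",p,np.degrees(p[2]))
im,d=ctrl.camera("top")
prm=ctrl.camera_params("top");K=np.array(prm["intrinsics"]);v,u=np.mgrid[0:420:4,0:560:4]
n=cv2.undistortPoints(np.c_[u.ravel(),v.ravel()].astype(float).reshape(-1,1,2),K,np.array([prm["k1"],0,0,0,0.]))[:,0]
dd=d[v.ravel(),u.ravel()];X=(np.c_[n,np.ones(len(n))]*dd[:,None]-np.ravel(prm["tvec"]))@R.from_rotvec(np.ravel(prm["rvec"])).as_matrix()
q=X[(dd>0)&(X[:,1]<.18)&(X[:,2]>.06)]
for x in np.arange(.35,.85,.1):
    w=q[abs(q[:,0]-x)<.05]; print(x,w[w[:,1].argmax()] if len(w) else None)
E
python3 s2.py
```

```text
top post [ 0.6009 -0.2174]
top ln [-0.4357  0.2016]
top sn [-0.4229  0.1414]
top pv [ 0.2802 -0.1301]
cradle [0.5548 0.2131 2.7117] 155.36911974024554
scene post [-0.1405  0.7386]
scene sn [-0.1837 -0.5268]
scene pv [ 0.311  -0.1607]
cradle [0.5564 0.2137 2.7226] 155.99534952417596
top post [ 0.4391 -0.4244]
top ln [-0.4219  0.0647]
top sn [-0.6466 -0.0089]
top pv [ 0.2708 -0.2189]
scene post [-0.2057  1.2509]
scene sn [-0.0784 -0.0658]
scene pv [0.1062 0.0741]
cradle [0.5552 0.2132 2.7152] 155.5688154466192
top g [ 0.4329 -0.3178]
top l [0.0996 0.0403]
top s [-0.5503  0.269 ]
probe [ 0.5125  0.4165 -1.8117] -103.80374793949753
scene g [-0.0133 -0.008 ]
scene s [0.0137 0.0103]
probe [ 0.5124  0.4184 -1.8059] -103.47322442961556
top g [ 0.2017 -0.2303]
top l [-0.1105  0.0511]
top s [-0.7345  0.4525]
scene g [0.3135 0.2968]
scene s [0.3668 0.2009]
probe [ 0.5123  0.417  -1.8096] -103.68126813970984
0.35 [ 0.3816 -0.0762  0.1067]
0.44999999999999996 [0.4977 0.0216 0.1311]
0.5499999999999999 [0.5992 0.0481 0.4486]
0.6499999999999999 [0.6982 0.0755 0.4015]
0.7499999999999999 [0.7966 0.1011 0.1163]
```

```bash
cat > go.py <<'E'
import sys
from h import *
def go(x,y,z,yaw):
    o=ctrl.get_obs();M=R.from_euler("xyz",o["eef_rot"]);G=R.from_euler("xyz",[np.pi,0,np.radians(yaw)])
    s=M.inv().apply(np.array([x,y,z])-o["ee_pos"])/.05
    print("t",o["time_s"],"pos",np.round(o["ee_pos"],4),"yaw",round(np.degrees(o["eef_rot"][2]),2),"F",np.round(o["force"],1),"w",round(o["grip_width"],4),"q",np.round(o["qpos"],2));print("shift",np.round(s,3),"rot",np.round((M.inv()*G).as_rotvec(),4))
go(*map(float,sys.argv[1:]))
E
python3 go.py .5123 .417 .1 -103.7
```

```text
t 2.2 pos [0.2166 0.5055 0.1992] yaw 156.81 F [ 0.3 -0.2  0.3] w 0.094 q [ 1.1   0.3   1.52  0.    1.32 -0.07]
shift [-6.133  0.701  1.985] rot [ 0.     -0.     -1.7365]
```

Emit:
{"name": "move_arm", "arguments": {"targets": [[1,-6.13,0.7,1.0,0,0,-1.737],[1,-6.13,0.7,1.0,0,0,-1.737],[1,-6.13,0.7,1.0,0,0,-1.737],[1,-6.13,0.7,1.0,0,0,-1.737],[1,-6.13,0.7,1.0,0,0,-1.737],[1,-6.13,0.7,1.0,0,0,-1.737],[1,-6.13,0.7,1.985,0,0,-1.737],[1,-6.13,0.7,1.985,0,0,-1.737],[1,-6.13,0.7,1.985,0,0,-1.737],[1,-6.13,0.7,1.985,0,0,-1.737],[1,-6.13,0.7,1.985,0,0,-1.737],[1,-6.13,0.7,1.985,0,0,-1.737]]}}

```text
time_s: 3.4
ee_pos: [0.5121, 0.417, 0.0998]
eef_rot: [3.141, -0.0, -1.803]
force: [0.1, 0.0, -0.1]
grip_width: 0.0943
grip_force: 0.0
```

```bash
python3 go.py .5123 .417 .017 -103.7
```

```text
t 3.4 pos [0.5121 0.417  0.0998] yaw -103.33 F [ 0.1  0.  -0.1] w 0.0943 q [ 0.63  0.63  1.28 -0.    1.23 -2.28]
shift [-0.002 -0.004  1.657] rot [ 0.0002 -0.0002  0.0065]
```

Emit:
{"name": "move_arm", "arguments": {"targets": [[1,0,0,0.6,0,0,0],[1,0,0,1.2,0,0,0],[1,0,0,1.5,0,0,0],[1,0,0,1.65,0,0,0],[1,0,0,1.65,0,0,0],[-1,0,0,1.65,0,0,0],[-1,0,0,1.65,0,0,0],[-1,0,0,1.65,0,0,0],[-1,0,0,1.65,0,0,0],[-1,0,0,1.65,0,0,0],[-1,0,0,1.65,0,0,0],[-1,0,0,1.65,0,0,0]], "grip_force": 40}}

```text
time_s: 4.6
ee_pos: [0.5121, 0.417, 0.0175]
eef_rot: [3.142, -0.0, -1.809]
force: [-0.4, -0.6, 0.5]
grip_width: 0.0414
grip_force: 0.0
```

Fingers are still closing, so I wait, then lift.

Emit:
{"name": "move_arm", "arguments": {"targets": [[-1,0,0,0,0,0,0],[-1,0,0,0,0,0,0],[-1,0,0,0,0,0,0],[-1,0,0,0,0,0,0],[-1,0,0,0,0,0,0],[-1,0,0,0,0,0,0],[-1,0,0,0,0,0,0],[-1,0,0,0,0,0,0]]}}

```text
time_s: 5.4
ee_pos: [0.5121, 0.417, 0.0175]
eef_rot: [-3.142, -0.0, -1.809]
force: [-1.1, -0.1, -0.0]
grip_width: 0.0006
grip_force: 0.0
```

The fingers closed on nothing, so I look again.

Run:
```python
from h import *
V=[]
for cm,x0,y0,w,h in(("top",195,190,150,130),("scene",170,200,150,100)):
    im,_=ctrl.camera(cm);V.append(cv2.resize(im[y0:y0+h,x0:x0+w,::-1],(375*1,int(h*2.5)),interpolation=cv2.INTER_CUBIC))
H=max(v.shape[0] for v in V);V=[cv2.copyMakeBorder(v,0,H-v.shape[0],0,0,0) for v in V]
cv2.imwrite("pics/miss.png",np.hstack(V))
```

```text
(no output)
```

View pics/miss.png

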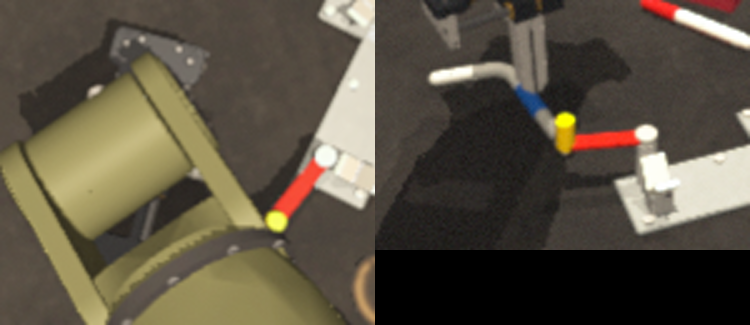

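Run:
```python
from h import *
im,d=ctrl.camera("scene");x0,y0=190,205
v=cv2.resize(im[y0:y0+60,x0:x0+80,::-1],None,fx=10,fy=10,interpolation=cv2.INTER_CUBIC)
o=ctrl.get_obs();print(o["grip_width"],o["grip_force"],o["moment"],o["force"])
for z,c in((.0035,(0,255,0)),(.0175,(0,255,255)),(.05,(255,0,255))):
    q=(proj("scene",[*o["ee_pos"][:2],z])[0]-[x0,y0]+.5)*10;cv2.circle(v,tuple(q.astype(int)),4,c,-1);print(z,q)
for n in("probe_grip","probe_short_end","probe_long_end"):
    for x in ctrl.tip_of("scene",n)[:1]: print(n,x["score"],x["point"],at_z("scene",x["point"],.007))
cv2.imwrite("pics/miss2.png",v)
```

```text
0.0006170374140355974 0.0 [ 0.06030712  0.0945425  -0.05345159] [-0.65078157 -0.031918    0.44379166]
0.0035 [431.23817263 362.0527032 ]
0.0175 [426.79878456 316.66459994]
0.05 [416.19957419 208.07793058]
probe_grip 0.92 [231.9, 240.8] [0.50831551 0.41459757 0.007     ]
probe_short_end 0.72 [190.0, 230.3] [0.46029033 0.51650794 0.007     ]
probe_long_end 0.63 [248.1, 264.4] [0.48394238 0.32826508 0.007     ]
```

View pics/miss2.png

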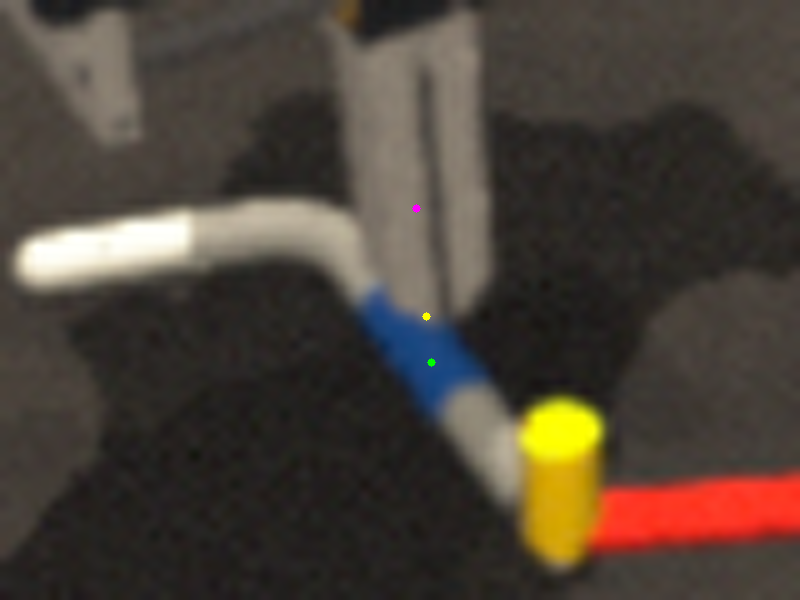

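The closed fingers stand right above the sleeve with tips at about (445,320) in the crop, and the probe has not moved. They look roughly 15 mm higher than the stated tool point implies, so I check with depth.

```bash
python3 - <<'E'
from h import *
np.set_printoptions(precision=4,suppress=True)
im,d=ctrl.camera("scene")
L=[]
for X,Y in((380,150),(380,250),(395,295),(460,150),(460,250),(465,300),(465,310),(420,350),(60,250)):
    px=(190+X/10-.5,205+Y/10-.5);o,r=ray("scene",px);D=d[int(round(px[1])),int(round(px[0]))];L.append((X,Y,o+r*D))
for l in L: print(*l)
E
python3 go.py .5123 .417 .006 -103.7
```

```text
380 150 [ 0.0975 -0.1673  0.6158]
380 250 [0.4994 0.4148 0.0462]
395 295 [0.4999 0.4114 0.0346]
460 150 [0.5181 0.4065 0.0694]
460 250 [0.5176 0.4092 0.039 ]
465 300 [0.5152 0.4056 0.0275]
465 310 [0.5321 0.4292 0.0004]
420 350 [0.5067 0.4134 0.0127]
60 250 [0.468  0.5032 0.0128]
t 5.75 pos [0.5121 0.417  0.0175] yaw -103.67 F [ 0.1 -0.  -0.8] w 0.0005 q [ 0.63  0.73  1.33  0.    1.09 -2.28]
shift [-0.001 -0.004  0.229] rot [ 0.     -0.      0.0005]
```

Emit:
{"name": "move_arm", "arguments": {"targets": [[-1,0,0,-0.8,0,0,0],[-1,0,0,-1.2,0,0,0],[1,0,0,-1.2,0,0,0],[1,0,0,-1.2,0,0,0],[1,0,0,-1.2,0,0,0],[1,0,0,-1.2,0,0,0],[1,0,0,-1.2,0,0,0],[1,0,0,-1.2,0,0,0],[1,0,0,-1.2,0,0,0],[1,0,0,-1.2,0,0,0],[1,0,0,-1.2,0,0,0],[1,0,0,-1.2,0,0,0]]}}

```text
time_s: 6.95
ee_pos: [0.5121, 0.417, 0.0775]
eef_rot: [-3.142, 0.0, -1.809]
force: [-0.4, 0.1, -0.7]
grip_width: 0.0772
grip_force: 0.0
```

```bash
cat > tips.py <<'E'
from h import *
np.set_printoptions(precision=4,suppress=True)
im,d=ctrl.camera("scene");o=ctrl.get_obs();e=np.array(o["ee_pos"]);M=R.from_euler("xyz",o["eef_rot"])
prm=ctrl.camera_params("scene");K=np.array(prm["intrinsics"]);v,u=np.mgrid[0:420,0:560]
n=cv2.undistortPoints(np.c_[u.ravel(),v.ravel()].astype(float).reshape(-1,1,2),K,np.array([prm["k1"],0,0,0,0.]))[:,0]
dd=d.ravel();X=(np.c_[n,np.ones(len(n))]*dd[:,None]-np.ravel(prm["tvec"]))@R.from_rotvec(np.ravel(prm["rvec"])).as_matrix()
X=X[dd>0];L=M.inv().apply(X-e)   # tool frame
L=L[(abs(L[:,0])<.03)&(abs(L[:,1])<.075)&(L[:,2]>-.06)&(X[:,2]>.018)]
print("width",o["grip_width"],"ee",e)
for a in np.arange(-.07,.07,.01):
    w=L[(L[:,1]>=a)&(L[:,1]<a+.01)]
    if len(w)>3: print(f"y {a:.2f} n {len(w)} zmax {np.sort(w[:,2])[-3:]} x {np.median(w[:,0]):.3f}")
E
python3 tips.py
```

```text
width 0.08102453983780616 ee [0.5121 0.417  0.0775]
y -0.06 n 17 zmax [-0.0202 -0.0169 -0.0148] x 0.010
y -0.05 n 122 zmax [-0.0068 -0.0066 -0.0063] x 0.009
y -0.04 n 19 zmax [-0.0111 -0.0107 -0.0067] x 0.002
y 0.03 n 23 zmax [-0.011  -0.0099 -0.0063] x 0.009
y 0.04 n 124 zmax [-0.0106 -0.0089 -0.0085] x 0.010
```

The fingertips really stand about 6 mm behind the reported TCP, 20 mm short of the stated figure. I'll plan with that offset, so the reported z must be about -0.003 for tips 3 mm above the bench.

Emit:
{"name": "move_arm", "arguments": {"targets": [[1,0,0,0.6,0,0,0],[1,0,0,1.2,0,0,0],[1,0,0,1.45,0,0,0],[1,0,0,1.52,0,0,0],[1,0,0,1.56,0,0,0],[1,0,0,1.58,0,0,0],[1,0,0,1.58,0,0,0]]}}

```text
time_s: 7.7
ee_pos: [0.5125, 0.4173, -0.0004]
eef_rot: [-3.141, 0.001, -1.809]
force: [-0.6, -0.3, -0.8]
grip_width: 0.0943
grip_force: 0.0
```

```bash
sed -i 's/X\[:,2\]>.018/X[:,2]>.004/' tips.py; python3 tips.py
```

```text
width 0.09392928113061771 ee [ 0.5125  0.4173 -0.0005]
y -0.07 n 4 zmax [-0.0273 -0.0248 -0.0201] x 0.010
y -0.06 n 66 zmax [-0.0081 -0.0072 -0.0052] x 0.011
y -0.05 n 61 zmax [-0.0085 -0.0078 -0.0075] x 0.003
y -0.01 n 31 zmax [-0.012  -0.012  -0.0119] x 0.004
y 0.00 n 83 zmax [-0.0064 -0.0062 -0.0058] x 0.001
y 0.04 n 30 zmax [-0.0084 -0.0072 -0.0072] x 0.010
y 0.05 n 94 zmax [-0.0112 -0.0112 -0.0092] x 0.009
```

Emit:
{"name": "move_arm", "arguments": {"targets": [[1,0,0,0.03,0,0,0],[1,0,0,0.05,0,0,0],[-1,0,0,0.05,0,0,0],[-1,0,0,0.05,0,0,0],[-1,0,0,0.05,0,0,0],[-1,0,0,0.05,0,0,0],[-1,0,0,0.05,0,0,0],[-1,0,0,0.05,0,0,0],[-1,0,0,0.05,0,0,0],[-1,0,0,0.05,0,0,0],[-1,0,0,0.05,0,0,0],[-1,0,0,0.05,0,0,0]], "grip_force": 40}}

```text
time_s: 8.95
ee_pos: [0.5121, 0.417, -0.004]
eef_rot: [-3.142, -0.0, -1.809]
force: [0.1, -0.7, 1.0]
grip_width: 0.0173
grip_force: 0.0
```

Emit:
{"name": "move_arm", "arguments": {"targets": [[-1,0,0,0,0,0,0],[-1,0,0,0,0,0,0],[-1,0,0,0,0,0,0],[-1,0,0,0,0,0,0]]}}

```text
time_s: 9.35
ee_pos: [0.5121, 0.417, -0.004]
eef_rot: [3.141, -0.0, -1.809]
force: [-1.6, 0.3, 0.2]
grip_width: 0.013
grip_force: 40.0
```

Emit:
{"name": "move_arm", "arguments": {"targets": [[-1,0,0,-0.05,0,0,0],[-1,0,0,-0.1,0,0,0],[-1,0,0,-0.2,0,0,0],[-1,0,0,-0.2,0,0,0]]}}

```text
time_s: 9.75
ee_pos: [0.5125, 0.4173, 0.007]
eef_rot: [-3.141, 0.001, -1.809]
force: [0.8, 0.7, -1.0]
grip_width: 0.0128
grip_force: 40.0
```

```bash
cat > z.py <<'E'
import sys
from h import *
np.set_printoptions(precision=4,suppress=True)
x0,y0,w,h,f=map(int,sys.argv[3:8])
im,d=ctrl.camera(sys.argv[1]);cv2.imwrite(sys.argv[2],cv2.resize(im[y0:y0+h,x0:x0+w,::-1],None,fx=f,fy=f,interpolation=cv2.INTER_CUBIC))
o=ctrl.get_obs();print(o["time_s"],o["grip_width"],o["grip_force"],o["force"],o["moment"],o["ee_pos"])
E
python3 z.py scene pics/lift.png 170 190 100 90 8
```

```text
9.8 0.012818715436370916 39.98790264129639 [ 0.0253  0.2883 -1.0102] [0.0801 0.0975 0.0033] [0.5123 0.4172 0.0066]
```

View pics/lift.png

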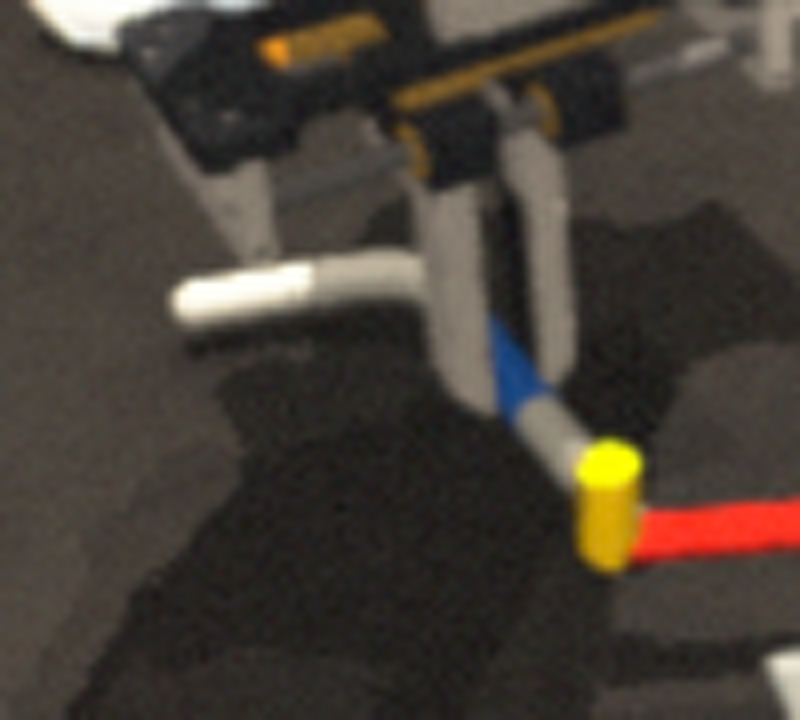

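Held and lifted (the short leg has a gap to its shadow, grip force 40 N). Next I raise it clear, then carry and turn.

Emit:
{"name": "move_arm", "arguments": {"targets": [[-1,0,0,-0.4,0,0,0],[-1,0,0,-1.0,0,0,0],[-1,0,0,-1.6,0,0,0],[-1,0,0,-2.0,0,0,0],[-1,0,0,-2.1,0,0,0],[-1,0,0,-2.1,0,0,0]]}}

```text
time_s: 10.4
ee_pos: [0.5121, 0.4171, 0.111]
eef_rot: [-3.141, 0.0, -1.809]
force: [-0.3, 0.2, -1.3]
grip_width: 0.0127
grip_force: 40.0
```

```bash
python3 go.py .5552 .2132 .11 155.5
```

```text
t 10.4 pos [0.5121 0.4171 0.111 ] yaw -103.67 F [-0.3  0.2 -1.3] w 0.0127 q [ 0.63  0.62  1.27  0.    1.25 -2.28]
shift [ 3.758 -1.8    0.02 ] rot [1.0000e-04 6.0000e-04 1.7598e+00]
```

Emit:
{"name": "move_arm", "arguments": {"targets": [[-1,0.3,-0.15,0,0,0,0.15],[-1,0.65,-0.31,0,0,0,0.3],[-1,1.0,-0.48,0,0,0,0.45],[-1,1.35,-0.65,0,0,0,0.6],[-1,1.7,-0.81,0,0,0,0.75],[-1,2.05,-0.98,0,0,0,0.9],[-1,2.4,-1.15,0,0,0,1.05],[-1,2.75,-1.32,0,0,0,1.2],[-1,3.1,-1.48,0,0,0,1.35],[-1,3.4,-1.63,0,0,0,1.5],[-1,3.65,-1.75,0,0,0,1.65],[-1,3.76,-1.8,0,0,0,1.76]]}}

```text
time_s: 11.6
ee_pos: [0.5547, 0.2117, 0.1091]
eef_rot: [-3.14, -0.002, 2.707]
force: [0.3, 0.5, -1.9]
grip_width: 0.0127
grip_force: 40.0
```

```bash
python3 z.py scene pics/hover.png 220 180 160 120 5; python3 go.py .5552 .2132 .05 155.5
python3 - <<'E'
from fit import *
im,d=ctrl.camera("scene");e=ctrl.get_obs()["ee_pos"]
for n in("probe_grip","probe_short_end","probe_long_end"):
    for x in ctrl.tip_of("scene",n)[:1]: print(n,round(x["score"],2),x["point"],at_z("scene",x["point"],e[2]+.011),at_depth("scene",x["point"],d))
c=(e[0],e[1],np.radians(155.5));print("expect short,long",T(c,[(-.0794,-.0724),(.08,0)]))
E
```

```text
11.65 0.012724294720848234 39.98741090297699 [ 0.8281 -0.7707 -1.2338] [-0.0197  0.0293 -0.0463] [0.5548 0.2114 0.1092]
t 11.65 pos [0.5548 0.2114 0.1092] yaw 154.76 F [ 0.8 -0.8 -1.2] w 0.0127 q [ 0.3   0.48  1.49 -0.    1.18 -0.83]
shift [0.006 0.038 1.183] rot [-0.0019 -0.0019 -0.0129]
probe_short_end 0.16 [274.6, 271.8] [0.4328 0.1897 0.1204] [0.5066 0.2682 0.0113]
probe_long_end 0.74 [274.9, 247.6] [0.4768 0.2346 0.1204] [0.5685 0.3317 0.0006]
expect short,long [[0.657  0.2451]
 [0.4819 0.2453]]
```

View pics/hover.png

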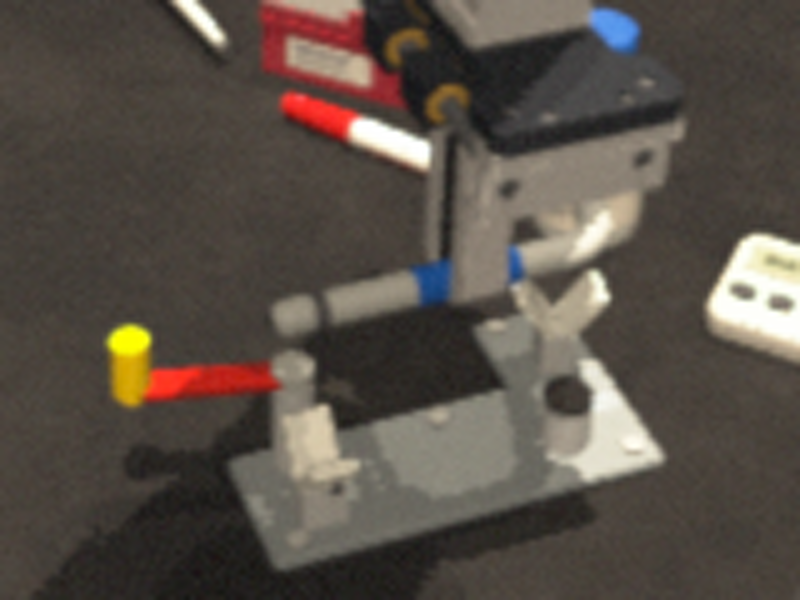

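The probe sits straight in the grip over the cradle, with its long tip at (280,318) above the long notch (320,440). Next I correct the small offset and descend.

Emit:
{"name": "move_arm", "arguments": {"targets": [[-1,0.01,0.04,0.3,0,0,-0.01],[-1,0.01,0.04,0.7,0,0,-0.01],[-1,0.01,0.04,1.0,0,0,-0.01],[-1,0.01,0.04,1.2,0,0,-0.01],[-1,0.01,0.04,1.3,0,0,-0.01],[-1,0.01,0.04,1.3,0,0,-0.01],[-1,0.01,0.04,1.3,0,0,-0.01]]}}

```text
time_s: 12.55
ee_pos: [0.5558, 0.2152, 0.0465]
eef_rot: [3.141, 0.001, 2.724]
force: [-0.6, 0.4, -0.9]
grip_width: 0.0133
grip_force: 40.0
```

```bash
python3 z.py scene pics/low.png 240 200 120 90 6; python3 go.py .5552 .2132 .031 155.5
```

```text
12.6 0.012809900934655184 39.98847484588623 [-0.0991 -0.234  -1.6573] [-0.065  -0.0289  0.0257] [0.5559 0.2152 0.0467]
t 12.6 pos [0.5559 0.2152 0.0467] yaw 156.07 F [-0.1 -0.2 -1.7] w 0.0128 q [ 0.31  0.56  1.53  0.    1.05 -0.85]
shift [-0.003 -0.043  0.314] rot [0.0008 0.0009 0.0099]
```

View pics/low.png

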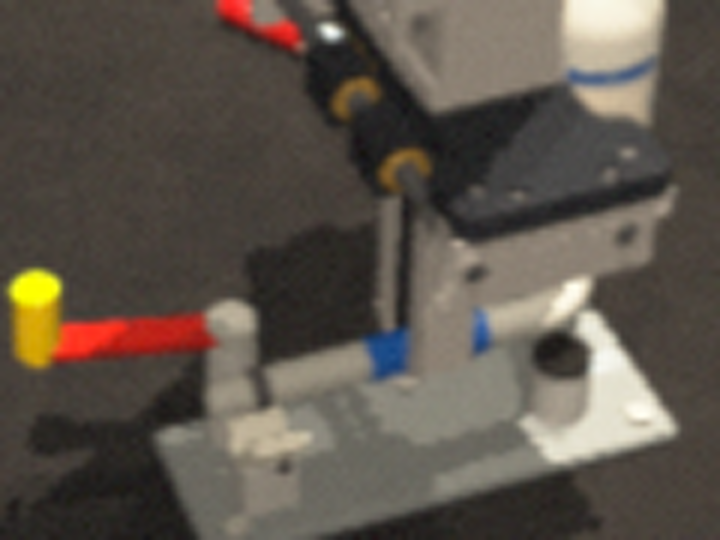

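Run:
```python
from fit import *
c=(.5552,.2132,np.radians(155.5));o=ctrl.get_obs();e=o["ee_pos"];p=(e[0],e[1],o["eef_rot"][2])
def show(n,P): print(n,np.round((proj("scene",P)[0]-[240,200]+.5)*6))
for z in(.011,.013,.009): show(f"tip now axis+{z}",[*T(p,(.08,0))[0],e[2]+z])
show("tip, 5mm +y",[*T(p,(.08,.005))[0],e[2]+.011]); show("tip, +5mm x",[*T(p,(.085,.0))[0],e[2]+.011])
show("long notch rim c",[*T(c,(.058,0))[0],.052]);show("post",[*T(c,(-.057,-.005))[0],.035])
show("sleeve ends",[*T(p,(.022,0))[0],e[2]+.011]);show("sleeve ends",[*T(p,(-.022,0))[0],e[2]+.011])
```

```text
tip now axis+0.011 [200. 402.]
tip now axis+0.013 [200. 398.]
tip now axis+0.009 [200. 407.]
tip, 5mm +y [205. 413.]
tip, +5mm x [186. 406.]
long notch rim c [264. 401.]
post [563. 347.]
sleeve ends [361. 359.]
sleeve ends [479. 328.]
```

Post at (562,350) and tip at (210,395) match the predictions. The sleeve sits about 3 mm toward the corner of where it was predicted, so I correct that while lowering.

Emit:
{"name": "move_arm", "arguments": {"targets": [[-1,0.05,-0.03,0.05,0,0,0.01],[-1,0.05,-0.03,0.12,0,0,0.01],[-1,0.05,-0.03,0.18,0,0,0.01],[-1,0.05,-0.03,0.23,0,0,0.01],[-1,0.05,-0.03,0.23,0,0,0.01]]}}

```text
time_s: 13.1
ee_pos: [0.5526, 0.2147, 0.0342]
eef_rot: [-3.141, -0.0, 2.714]
force: [0.3, -0.4, -0.3]
grip_width: 0.0128
grip_force: 40.0
```

Emit:
{"name": "move_arm", "arguments": {"targets": [[-1,0,0,0.03,0,0,0],[-1,0,0,0.06,0,0,0],[-1,0,0,0.06,0,0,0]]}}

```text
time_s: 13.4
ee_pos: [0.553, 0.2146, 0.032]
eef_rot: [3.141, 0.001, 2.714]
force: [-1.0, -3.2, 5.4]
grip_width: 0.0127
grip_force: 40.0
```

Emit:
{"name": "move_arm", "arguments": {"targets": [[-1,0,-0.02,0,0,0,0],[-1,0,-0.04,0,0,0,0],[-1,0,-0.04,0,0,0,0]]}}

```text
time_s: 13.7
ee_pos: [0.5521, 0.213, 0.0317]
eef_rot: [3.141, 0.001, 2.714]
force: [2.8, 1.9, 0.8]
grip_width: 0.0128
grip_force: 40.1
```

```bash
python3 -c "
from h import *
for i in range(4):
    o=ctrl.get_obs();ctrl.camera('scene');print(np.round(o['force'],1),np.round(o['moment'],2),np.round(o['ee_pos'],4))"
```

```text
[2.8 1.9 0.8] [ 0.36 -0.58 -0.19] [0.5521 0.213  0.0317]
[2.9 1.2 0.1] [ 0.38 -0.6  -0.2 ] [0.552  0.213  0.0316]
[2.5 2.4 1.4] [ 0.34 -0.62 -0.17] [0.5521 0.213  0.0317]
[3.5 1.5 1.1] [ 0.4  -0.69 -0.15] [0.552  0.213  0.0316]
```

Emit:
{"name": "move_arm", "arguments": {"targets": [[-1,-0.03,0.015,0,0,0,0],[-1,-0.03,0.015,0.02,0,0,0],[-1,-0.03,0.015,0.02,0,0,0],[-1,-0.03,0.015,0.02,0,0,0]]}}

```text
time_s: 14.3
ee_pos: [0.5532, 0.2131, 0.031]
eef_rot: [-3.141, -0.001, 2.714]
force: [-3.4, 1.0, 10.3]
grip_width: 0.0127
grip_force: 40.1
```

```bash
python3 z.py scene pics/seat.png 250 210 110 80 7; python3 -c "
from h import *
for i in range(3):
    o=ctrl.get_obs();ctrl.camera('scene');print(np.round(o['force'],1),np.round(o['moment'],2),np.round(o['ee_pos'],4))"
```

```text
14.35 0.013021532064217023 40.07438778877258 [-4.2103  0.5186 10.3905] [ 0.1579  0.726  -0.1111] [0.5532 0.2131 0.031 ]
[-4.2  0.5 10.4] [ 0.16  0.73 -0.11] [0.5532 0.2131 0.031 ]
[-3.3  0.9  9.9] [ 0.2   0.8  -0.11] [0.5532 0.2131 0.031 ]
[-4.   1.1  8.9] [ 0.18  0.77 -0.17] [0.5532 0.2131 0.031 ]
```

View pics/seat.png

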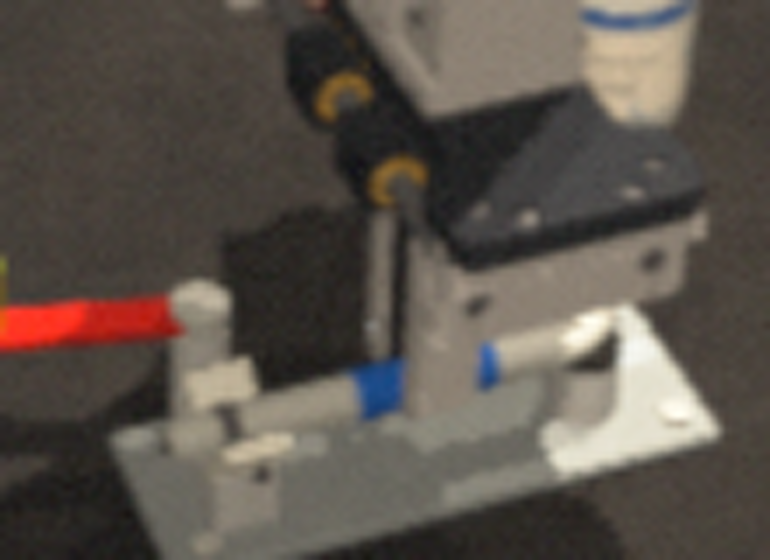

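The long leg lies between the notch rims at (235,410) and the bend covers the black post at (595,350), so it's seated. I relax the small side load and release.

Emit:
{"name": "move_arm", "arguments": {"targets": [[-1,0.02,0,-0.01,0,0,0],[-1,0.02,0,-0.01,0,0,0],[0.1,0.02,0,-0.01,0,0,0],[0.1,0.02,0,-0.01,0,0,0],[0.1,0.02,0,-0.01,0,0,0],[0.1,0.02,0,-0.01,0,0,0],[0.1,0.02,0,-0.01,0,0,0],[0.1,0.02,0,-0.01,0,0,0],[0.1,0.02,0,-0.01,0,0,0],[0.1,0.02,0,-0.01,0,0,0]], "grip_force": 10}}

```text
time_s: 15.5
ee_pos: [0.5525, 0.2134, 0.031]
eef_rot: [-3.142, -0.0, 2.714]
force: [-0.4, -0.4, -0.5]
grip_width: 0.0514
grip_force: 0.0
```

Emit:
{"name": "move_arm", "arguments": {"targets": [[0.1,0,0,-0.3,0,0,0],[0.1,0,0,-0.8,0,0,0],[0.1,0,0,-1.5,0,0,0],[0.1,0,0,-2.3,0,0,0],[0.1,0,0,-2.6,0,0,0],[0.1,0,0,-2.6,0,0,0]]}}

```text
time_s: 16.1
ee_pos: [0.5536, 0.2137, 0.1646]
eef_rot: [3.138, 0.004, 2.714]
force: [0.2, 0.1, -0.7]
grip_width: 0.052
grip_force: 0.0
```

```bash
cat > s3.py <<'E'
from fit import *
c=np.array([.5552,.2132,np.radians(155.5)]);pv=T(c,(.058,-.032))[0]
for cm in("scene","top"):
    _,d=ctrl.camera(cm)
    for n in("probe_grip","probe_long_end","probe_short_end","long_seat","short_seat","keeper_knob"):
        z=.074 if n=="keeper_knob" else .042
        for x in ctrl.tip_of(cm,n)[:1]:
            w=at_z(cm,x["point"],z);l=R.from_euler("z",-c[2]).apply(w-[c[0],c[1],0]);print(cm,n,round(x["score"],2),"world",w,"cradle mm",np.round(l*1e3,1),"depth",at_depth(cm,x["point"],d))
            if n=="keeper_knob": print("  keeper",c[2]+np.pi/2-np.arctan2(w[1]-pv[1],w[0]-pv[0]),np.linalg.norm(w[:2]-pv))
E
python3 s3.py; python3 go.py .4664 .3102 .13 138.5
```

```text
scene probe_grip 0.61 world [0.5464 0.2119 0.042 ] cradle mm [ 7.5  4.9 42. ] depth [0.5436 0.2096 0.0455]
scene probe_long_end 0.58 world [0.4788 0.2425 0.042 ] cradle mm [81.7  5.  42. ] depth [0.4998 0.2651 0.0104]
scene probe_short_end 0.97 world [0.6481 0.2439 0.042 ] cradle mm [-71.8 -66.5  42. ] depth [0.6439 0.2407 0.0464]
scene long_seat 0.97 world [0.4801 0.2401 0.042 ] cradle mm [79.5  6.7 42. ] depth [0.4828 0.243  0.0379]
scene short_seat 0.96 world [0.6606 0.2443 0.042 ] cradle mm [-83. -72.  42.] depth [0.6783 0.2572 0.024 ]
scene keeper_knob 0.81 world [0.468  0.3058 0.074 ] cradle mm [117.7 -48.1  74. ] depth [0.4628 0.2992 0.0815]
  keeper 1.833660570624228 0.06187274563013222
top probe_grip 0.59 world [0.5528 0.2155 0.042 ] cradle mm [ 3.1 -1.1 42. ] depth [0.5369 0.272  0.4575]
top probe_long_end 0.73 world [0.4814 0.2444 0.042 ] cradle mm [80.1  2.2 42. ] depth [0.4802 0.241  0.01  ]
top probe_short_end 0.77 world [0.6555 0.2414 0.042 ] cradle mm [-79.6 -67.3  42. ] depth [0.6543 0.2423 0.0506]
top long_seat 0.82 world [0.4833 0.2502 0.042 ] cradle mm [80.8 -3.9 42. ] depth [0.4822 0.2471 0.0101]
top short_seat 0.6 world [0.6513 0.2466 0.042 ] cradle mm [-73.6 -70.3  42. ] depth [0.6137 0.274  0.3067]
top keeper_knob 0.73 world [0.4659 0.3109 0.074 ] cradle mm [121.8 -51.8  74. ] depth [0.4665 0.3113 0.086 ]
  keeper 1.8718234070477737 0.06680128509768352
t 16.8 pos [0.5526 0.2134 0.1609] yaw 155.49 F [0.4 0.1 0.3] w 0.0518 q [ 0.31  0.43  1.44 -0.    1.27 -0.84]
shift [2.371 1.047 0.618] rot [-1.000e-04 -0.000e+00  2.966e-01]
```

Emit:
{"name": "move_arm", "arguments": {"targets": [[0.1,0.5,0.22,0,0,0,0.06],[0.1,1.1,0.5,0,0,0,0.15],[0.1,1.8,0.8,0.2,0,0,0.25],[0.1,2.37,1.05,0.4,0,0,0.297],[0.1,2.37,1.05,0.62,0,0,0.297],[0.1,2.37,1.05,0.62,0,0,0.297],[0.1,2.37,1.05,0.62,0,0,0.297]]}}

```text
time_s: 17.5
ee_pos: [0.4672, 0.3097, 0.1301]
eef_rot: [-3.141, 0.0, 2.417]
force: [-0.2, 0.0, 0.1]
grip_width: 0.0514
grip_force: 0.0
```

```bash
sed -i 's/X\[:,2\]>.004/X[:,2]>.09/' tips.py; python3 tips.py;  python3 go.py .4664 .3102 .062 138.5
```

```text
width 0.05150179305521118 ee [0.4674 0.3096 0.1304]
y -0.05 n 4 zmax [-0.029  -0.0219 -0.0173] x -0.005
y -0.04 n 200 zmax [-0.0153 -0.0148 -0.0148] x -0.002
y -0.03 n 7 zmax [-0.0063 -0.0063 -0.0059] x -0.011
y 0.02 n 14 zmax [-0.0102 -0.0089 -0.0087] x -0.010
t 17.55 pos [0.4674 0.3096 0.1304] yaw 138.44 F [ 0.3 -0.4  0.1] w 0.0515 q [ 0.52  0.39  1.57 -0.    1.18 -0.33]
shift [ 0.023 -0.005  1.368] rot [ 0.0004  0.0003 -0.0011]
```

Emit:
{"name": "move_arm", "arguments": {"targets": [[0.1,0.02,0,0.5,0,0,0],[0.1,0.02,0,1.0,0,0,0],[0.1,0.02,0,1.25,0,0,0],[0.1,0.02,0,1.36,0,0,0],[-0.49,0.02,0,1.36,0,0,0],[-0.49,0.02,0,1.36,0,0,0],[-0.49,0.02,0,1.36,0,0,0],[-0.49,0.02,0,1.36,0,0,0],[-0.49,0.02,0,1.36,0,0,0]]}}

```text
time_s: 18.45
ee_pos: [0.4659, 0.3111, 0.0624]
eef_rot: [3.141, 0.0, 2.417]
force: [-0.1, -0.6, 0.6]
grip_width: 0.024
grip_force: 0.2
```

```bash
cat > arc.py <<'E'
from fit import *
c=np.array([.5552,.2132,np.radians(155.5)]);pv=T(c,(.058,-.032))[0]
o=ctrl.get_obs();M=R.from_euler("xyz",o["eef_rot"]);e=np.array(o["ee_pos"]);print(e,o["eef_rot"][2],o["force"],o["grip_width"],o["grip_force"])
import sys
for k in map(float,sys.argv[1:]):
    b=c[2]+np.pi/2-k;g=np.array([pv[0]+.066*np.cos(b),pv[1]+.066*np.sin(b),.062]);G=R.from_euler("xyz",[np.pi,0,b])
    print(k,np.round(M.inv().apply(g-e)/.05,3),np.round((M.inv()*G).as_rotvec()[2],3))
E
python3 arc.py 1.75 1.6 1.45 1.3 1.15 1.0 .85 .7 .55 .4 .25 .1 0 -.05 -.1
```

```text
[0.4659 0.3111 0.0624] 2.4168847305607573 [-0.1421 -0.5872  0.6472] 0.023968744029046175 0.22642177529633045
1.75 [-0.028 -0.164  0.008] -0.118
1.6 [-0.066 -0.358  0.008] -0.268
1.45 [-0.132 -0.545  0.008] -0.418
1.3 [-0.226 -0.719  0.008] -0.568
1.15 [-0.344 -0.877  0.008] -0.718
1.0 [-0.485 -1.016  0.008] -0.868
0.85 [-0.645 -1.132  0.008] -1.018
0.7 [-0.821 -1.223  0.008] -1.168
0.55 [-1.008 -1.287  0.008] -1.318
0.4 [-1.203 -1.322  0.008] -1.468
0.25 [-1.401 -1.327  0.008] -1.618
0.1 [-1.597 -1.303  0.008] -1.768
0.0 [-1.725 -1.271  0.008] -1.868
-0.05 [-1.787 -1.25   0.008] -1.918
-0.1 [-1.849 -1.226  0.008] -1.968
```

Emit:
{"name": "move_arm", "arguments": {"targets": [[-0.49,-0.03,-0.16,0,0,0,-0.12],[-0.49,-0.06,-0.34,0,0,0,-0.26],[-0.49,-0.13,-0.53,0,0,0,-0.4],[-0.49,-0.22,-0.71,0,0,0,-0.55],[-0.49,-0.34,-0.87,0,0,0,-0.7],[-0.49,-0.48,-1.01,0,0,0,-0.85],[-0.49,-0.64,-1.13,0,0,0,-1.0],[-0.49,-0.82,-1.22,0,0,0,-1.15],[-0.49,-1.0,-1.28,0,0,0,-1.3],[-0.49,-1.2,-1.32,0,0,0,-1.45],[-0.49,-1.4,-1.33,0,0,0,-1.6],[-0.49,-1.4,-1.33,0,0,0,-1.62]]}}

```text
time_s: 19.65
ee_pos: [0.4747, 0.2143, 0.0622]
eef_rot: [-3.141, 0.0, -2.244]
force: [-1.4, 1.0, -0.3]
grip_width: 0.0241
grip_force: 0.0
```

```bash
python3 arc.py .2 .1 0 -.06 -.12; python3 s3.py | grep -A1 keeper
```

```text
[0.4747 0.2143 0.0622] -2.244110908149737 [-1.4402  1.0029 -0.2751] 0.02407148208453051 0.0
0.2 [-0.007 -0.052  0.004] -0.046
0.1 [-0.02  -0.183  0.004] -0.146
0.0 [-0.045 -0.313  0.004] -0.246
-0.06 [-0.067 -0.389  0.004] -0.306
-0.12 [-0.093 -0.463  0.004] -0.366
scene keeper_knob 0.47 world [0.4699 0.2178 0.074 ] cradle mm [79.5 31.2 74. ] depth [0.4658 0.2135 0.08  ]
  keeper 6.610743322170343 0.0667503516375959
top probe_grip 0.91 world [0.5482 0.216  0.042 ] cradle mm [ 7.5  0.3 42. ] depth [0.5479 0.2172 0.0506]
--
top keeper_knob 0.72 world [0.4705 0.2177 0.074 ] cradle mm [78.9 31.  74. ] depth [0.4852 0.258  0.3651]
  keeper 6.603968793868597 0.0664233006362378
```

The knob follows (keeper about 0.33). I finish the swing to the stop in small steps.

Emit:
{"name": "move_arm", "arguments": {"targets": [[-0.49,-0.01,-0.1,0,0,0,-0.08],[-0.49,-0.02,-0.18,0,0,0,-0.15],[-0.49,-0.03,-0.25,0,0,0,-0.2],[-0.49,-0.045,-0.31,0,0,0,-0.245],[-0.49,-0.05,-0.34,0,0,0,-0.245],[-0.49,-0.05,-0.36,0,0,0,-0.245],[-0.49,-0.05,-0.36,0,0,0,-0.245]]}}

```text
time_s: 21.05
ee_pos: [0.4897, 0.2054, 0.062]
eef_rot: [3.142, -0.0, -2.003]
force: [0.2, -0.1, -0.1]
grip_width: 0.0239
grip_force: 0.0
```

```bash
python3 arc.py -.06 ; python3 s3.py | grep -A1 keeper
```

```text
[0.4897 0.2054 0.062 ] -2.002580610935368 [ 0.1511 -0.1285 -0.0661] 0.023855578369003164 0.0
-0.06 [-0.007 -0.047 -0.001] -0.064
scene keeper_knob 0.61 world [0.4848 0.2132 0.074 ] cradle mm [64.1 29.2 74. ] depth [0.4737 0.2023 0.0895]
  keeper 6.381959575399657 0.06149755793642737
top probe_grip 0.84 world [0.5503 0.2075 0.042 ] cradle mm [ 2.1  7.2 42. ] depth [0.5513 0.2033 0.0134]
```

Emit:
{"name": "move_arm", "arguments": {"targets": [[-0.49,0,-0.02,0,0,0,0],[-0.49,0,-0.04,0,0,0,0],[-0.49,0,-0.06,0,0,0,0],[-0.49,0,-0.06,0,0,0,0]]}}

```text
time_s: 22.15
ee_pos: [0.4907, 0.2049, 0.0617]
eef_rot: [3.138, -0.001, -2.001]
force: [-13.2, 5.2, 5.1]
grip_width: 0.0241
grip_force: 7.0
```

Emit:
{"name": "move_arm", "arguments": {"targets": [[-0.49,0,-0.02,0,0,0,0],[-0.49,0,-0.04,0,0,0,0],[-0.49,0,-0.04,0,0,0,0]]}}

```text
time_s: 22.45
ee_pos: [0.4918, 0.2043, 0.0616]
eef_rot: [3.136, -0.002, -2.001]
force: [-18.0, 7.8, 8.9]
grip_width: 0.0261
grip_force: 10.0
```

Force rose to 20 N against the stop, so the keeper is shut. I back off to centre, open and rise.

Emit:
{"name": "move_arm", "arguments": {"targets": [[-0.49,0,0.06,0,0,0,0],[-0.49,0,0.11,0,0,0,0],[-0.2,0,0.11,0,0,0,0],[0.1,0,0.11,0,0,0,0],[0.1,0,0.11,0,0,0,0],[0.1,0,0.11,0,0,0,0],[0.1,0,0.11,-0.4,0,0,0],[0.1,0,0.11,-1.0,0,0,0],[0.1,0,0.11,-2.0,0,0,0],[0.1,0,0.11,-3.0,0,0,0],[0.1,0,0.11,-3.0,0,0,0]]}}

```text
time_s: 23.55
ee_pos: [0.4914, 0.2064, 0.2187]
eef_rot: [-3.134, 0.007, -2.001]
force: [0.6, -0.4, 0.1]
grip_width: 0.052
grip_force: 0.0
```

```bash
python3 go.py .33 .45 .21 -115
```

```text
t 23.55 pos [0.4914 0.2064 0.2187] yaw -114.67 F [ 0.6 -0.4  0.1] w 0.052 q [ 0.33  0.24  1.55 -0.    1.34 -2.38]
shift [-3.079  4.969  0.157] rot [-0.0077  0.0073  0.0057]
```

Emit:
{"name": "move_arm", "arguments": {"targets": [[0.1,-0.4,0.6,0,0,0,0],[0.1,-0.9,1.4,0,0,0,0],[0.1,-1.4,2.3,0,0,0,0],[0.1,-1.9,3.1,0,0,0,0],[0.1,-2.5,4.0,0,0,0,0],[0.1,-2.9,4.7,0,0,0,0],[0.1,-3.08,4.97,0,0,0,0],[0.1,-3.08,4.97,0,0,0,0]]}}

```text
time_s: 24.35
ee_pos: [0.3267, 0.4505, 0.2114]
eef_rot: [3.141, -0.001, -1.999]
force: [-0.4, -0.2, -0.1]
grip_width: 0.0514
grip_force: 0.0
```

```bash
cat > chk.py <<'E'
from fit import *
c=np.array([.5552,.2132,np.radians(155.5)]);cm="top"
im,d=ctrl.camera(cm);prm=ctrl.camera_params(cm);K=np.array(prm["intrinsics"]);v,u=np.mgrid[0:420,0:560]
n=cv2.undistortPoints(np.c_[u.ravel(),v.ravel()].astype(float).reshape(-1,1,2),K,np.array([prm["k1"],0,0,0,0.]))[:,0]
dd=d.ravel();X=(np.c_[n,np.ones(len(n))]*dd[:,None]-np.ravel(prm["tvec"]))@R.from_rotvec(np.ravel(prm["rvec"])).as_matrix()
L=R.from_euler("z",-c[2]).apply(X-[c[0],c[1],0])
col=im.reshape(-1,3).astype(int)
ok=(dd>0)&(abs(L[:,0])<.15)&(abs(L[:,1])<.11)
def rep(nm,m): 
    m=m&ok; print(nm,m.sum(),"median mm",np.round(np.median(L[m],0)*1e3,1) if m.any() else None,"ztop",np.round(np.percentile(L[m][:,2],95)*1e3,1) if m.any() else None)
r,g,b=col.T
rep("blue sleeve",(b>r+50)&(b>g+25)); rep("red bar",(r>g+80)&(r>b+80)); rep("yellow",(r>150)&(g>150)&(b<110))
for x in(-.04,-.03,.03,.04,.075):   # tube ridge across long leg
    m=ok&(abs(L[:,0]-x)<.004)&(abs(L[:,1])<.02)&(L[:,2]>.03); 
    if m.any(): print("x",x,"y,z ridge",np.round([np.median(L[m][:,1])*1e3,np.percentile(L[m][:,2],90)*1e3],1),m.sum())
for y in(-.03,-.04,-.07):
    m=ok&(abs(L[:,1]-y)<.004)&(abs(L[:,0]+.06-.268*(y))<.02)&(L[:,2]>.03)
    if m.any(): print("short y",y,"x,z",np.round([np.median(L[m][:,0])*1e3,np.percentile(L[m][:,2],90)*1e3],1),"expect x",round(-60+.268*y*1e3,1),m.sum())
E
python3 chk.py; python3 s3.py
python3 - <<'E'
from h import *
ctrl.camera("top")
for n in("bottle","marker_b","timer"): print(n,[at_z("top",x["point"],0).round(4) for x in ctrl.tip_of("top",n)[:1]])
E
```

```text
blue sleeve 140 median mm [ 1.7  0.2 49.4] ztop 53.1
red bar 161 median mm [58.9  3.9 61.9] ztop 64.6
yellow 79 median mm [60.8 36.6 84.6] ztop 87.6
x -0.04 y,z ridge [ 0.  51.2] 26
x -0.03 y,z ridge [-0.2 50.6] 27
x 0.03 y,z ridge [-0.5 50.4] 25
x 0.04 y,z ridge [-0.7 51.7] 27
x 0.075 y,z ridge [-1.7 51.3] 25
short y -0.03 x,z [-66.1  51.3] expect x -68.0 27
short y -0.04 x,z [-72.7  52.3] expect x -70.7 40
short y -0.07 x,z [-76.2  51.2] expect x -78.8 17
scene probe_grip 0.76 world [0.555  0.2091 0.042 ] cradle mm [-1.5  3.8 42. ] depth [0.5518 0.2065 0.046 ]
scene probe_long_end 0.68 world [0.4729 0.241  0.042 ] cradle mm [86.4  8.8 42. ] depth [0.4955 0.2655 0.0075]
scene probe_short_end 0.93 world [0.6532 0.2452 0.042 ] cradle mm [-75.9 -69.8  42. ] depth [0.6932 0.2748 0.0008]
scene long_seat 0.55 world [0.4833 0.2377 0.042 ] cradle mm [75.6  7.5 42. ] depth [0.4846 0.2391 0.0401]
scene short_seat 0.65 world [0.655  0.2429 0.042 ] cradle mm [-78.5 -68.4  42. ] depth [0.651  0.24   0.0461]
scene keeper_knob 0.79 world [0.4858 0.205  0.074 ] cradle mm [59.8 36.2 74. ] depth [0.482  0.2014 0.0793]
  keeper 6.309117705623796 0.06822078118200053
top probe_grip 0.62 world [0.5558 0.2124 0.042 ] cradle mm [-0.9  0.5 42. ] depth [0.5555 0.2135 0.0504]
top probe_short_end 0.74 world [0.6524 0.239  0.042 ] cradle mm [-77.7 -63.8  42. ] depth [0.6514 0.2398 0.0487]
top long_seat 0.85 world [0.4875 0.2476 0.042 ] cradle mm [75.9 -3.2 42. ] depth [0.4877 0.2482 0.0477]
top short_seat 0.9 world [0.6638 0.2491 0.042 ] cradle mm [-84.  -77.8  42. ] depth [0.6691 0.2457 0.008 ]
top keeper_knob 0.62 world [0.4864 0.2107 0.074 ] cradle mm [61.6 30.8 74. ] depth [0.4867 0.2124 0.0857]
  keeper 6.340528686013897 0.06294096955208854
bottle [array([0.7416, 0.2908, 0.    ])]
marker_b [array([0.7185, 0.3884, 0.    ])]
timer [array([0.7563, 0.1788, 0.    ])]
```

```bash
cat >> chk.py <<'E'
print("---")
rep("pivot cap",(abs(L[:,0]-.058)<.016)&(abs(L[:,1]+.032)<.014)&(L[:,2]>.055)&(r<g+60))
m=ok&(r>g+80)&(r>b+80)&(L[:,2]>.05);q=L[m][:,:2];s=np.linalg.svd(q-q.mean(0))[2][0];print("bar angle",np.arctan2(s[0],s[1]))
m=ok&(abs(L[:,0])<.05)&(abs(L[:,1])<.015)&(L[:,2]>.038);q=L[m][:,:2];s=np.linalg.svd(q-q.mean(0))[2][0];print("tube dir",np.arctan2(s[1],s[0]))
E
python3 chk.py | sed -n '/---/,$p'
```

```text
---
pivot cap 67 median mm [ 58.4 -32.5  64. ] ztop 66.3
bar angle 0.006538996064132728
tube dir -0.010413346859250192
```

```bash
python3 -c "
from station import ctrl
print(ctrl.hand_in())"
```

```text
the job is handed in; nothing more can be done
None
```

The probe is parked level in its cradle, with both leg ends in their notches and the bend on the post. The keeper is swung shut to its stop and the robot is clear; the job was handed in at about 25 s of the 59 s allowed.

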